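# Fold out the red leg of the display stand

## Task

Two small plywood display stands for the painted tops lie face down in their jigs, back legs folded flat. Swing the red leg up and over, past upright, until it leans back against its stop and stays open by itself, then let go. Leave the blue leg folded, and do not knock over the paint jar.

Things in the scene. Friction and masses are not known exactly. Their poses are not given: they have to be found in the camera images.
- red_stand: Fixed stand with the red leg, face down; mm: board 220 (x) x 140 (y) x 14, origin under its centre, z up. Hinge pivot along y at x=55, z=50, between metal cheeks (30 x 37, tops z=64). Folded, the leg lies level along -x from the pivot, centre line z=50, 30 of air under it but for a rest 12 wide at x=0; its finger pin is then at x=-50. Stop block x=76 to 86, top z=58; corner blocks 10 high.
- red_leg (a joint): Red bar, mm: 16 wide (y), 12 thick, reaching 122 from its pivot; 105 from it a pale wood finger pin, 14 round, 24 long along y: pinch its ends, well up between the pads, and it turns there. Leg 0.1 to 0.16 kg, nearly free hinge. 0 rad = folded (stand's -x), 1.57 upright, 1.92 at its stop, over to +x. Let go before upright it falls back, past it it falls on to its stop and stays.
- blue_leg (a joint): Angle of the blue leg of the other stand, which is alike in all but colour (0 = folded, to stay so).
- jar: Loose closed paint jar, yellow with a white cap, 42 mm across, 65 mm tall, standing upright near the stands; origin at the centre of its underside, z up.

How it is judged:
At the end, for the whole second after the job is handed in: The red leg leans past upright within 0.18 rad (10 degrees) of its stop, at rest; the blue leg is folded to within 0.17 rad; the paint jar stands upright (value of joint red_leg above 1.74 rad and velocity of joint red_leg between -0.1 and 0.1 rad/s and value of joint blue_leg below 0.17 rad and angle between jar's own z axis and vertical below 0.3 rad); the robot touches nothing.
It fails at once if the blue leg is swung up by more than 0.35 rad (value of joint blue_leg above 0.35 rad).
It fails at once if the paint jar is knocked over (angle between jar's own z axis and vertical above 0.7 rad).
It also fails if it takes over 34 s, if anything falls off the work surface, if the arm or the gripper's body presses on something with over 40 N, if the wrist force passes 120 N, or if a joint passes its speed limit or range.

## Robot

A 7-joint arm with a two-finger parallel gripper is mounted at the origin on the work surface. World frame = base frame: x ahead of the robot, y to its left, z up, the work surface at z = 0. Lengths are in m, angles in rad, forces in N, time in s.
With the tool pointing down it reaches from about 0.4 to 0.85 m from the base axis. Payload 6.9 kg.
Tool frame: the origin (TCP) lies midway between the tips of the shut fingers; the grasp point (between the pads) lies 19 mm behind it; z points along the fingers, y is the direction in which the jaws open and shut (so a half turn about z gives the same grasp; the last joint's range is limited). The gripper opens to 85 mm and grips with 20 to 120 N. Pads are 22 mm wide; open, the fingers measure 114 mm over their backs; the gripper's body (76 mm by 85 mm) begins 54 mm behind the grasp point. The pads swing forward as they close: fully open they stand 13 mm farther back than shut.
Start: joints at [-1.083, 0.507, -0.238, 1.5, 0.126, 1.149, -0.155], TCP at [0.233, 0.58, 0.207] pointing down, gripper open.
Joint ranges: [-3.08, 3.08], [-0.24, 2.05], [-1.43, 1.35], [0, 2.5], [-1.52, 4.66], [0.17, 1.96], [-2.89, 2.89]. Speed limits (rad/s): [2.39, 2.39, 3.14, 3.14, 3.14, 3.14, 3.14].

## Interface

Orientations are given as a 3x3 rotation matrix whose columns are the frame's x, y, z axes.
In Python, from bench import r gives the robot as it stands. The module is installed in compiled form; this text tells all that it offers.
- The arm moves only by the shell command python3 -m pendant 'ROWS' [OPENING] [FORCE]. ROWS is text: rows parted by semicolons, each of 6 numbers parted by spaces: the shift along the tool's x, y, z in mm, then the turn, a rotation vector about the tool's x, y, z in degrees. In form: tx ty tz rx ry rz; .... A call has 1 to 12 rows; each row is the pose to reach, as a shift and turn from the pose commanded when the call began, along the tool's axes at that moment; what a row does not reach only later rows make up. A row lasts 1/12 s, in which the tool goes at most 41.7 mm and 7.16 degrees, less where a joint would pass 70% of its speed; a pose out of reach is approached as far as the arm can. A call with a gripper value outside its range is refused whole. OPENING is the opening in per cent of the stroke, from 0 (shut) to 100 (fully open), set as the call begins (- or left out, the last holds). The fingers move at their own pace and stop on an object; FORCE is the grip in N (left out, the last holds). Time passes only in rows, so rows that repeat a pose let the fingers close. It gives the time, the measured TCP pose, the force and the opening at its end, in the units of the state.
- r.state(): the state, without advancing time (a new reading comes with each control period).
- r.read_camera(name): name is "side" or "top"; returns a dict with "image" (400x640x3 uint8, red, green, blue), "intrinsics" (3x3 intrinsics, pixels), "D" ([k1, k2, p1, p2, k3] as OpenCV has them; the pictures are not rectified), "extrinsics" (4x4, takes a point from camera to world coordinates). Camera axes: x right, y up, looking along -z (the intrinsics and any distortion apply to the point x, -y, -z); pixel columns grow to the right and rows downward; lengths in m; the calibration is good to about 2 mm. A picture is of the moment at which its call begins. There is no depth.
- r.finish_job(): hands the job in, once; it reports no verdict.
Trained networks look in the newest picture that a camera, given by its name, has taken for a name from the list of things; names that differ only in an ending like _2 or _b are one class to them, and where a whole thing is asked for, a point or a joint stands for the part that bears it (a point fixed in the world has none). Each returns a list of dicts, best first, with "conf" (0 to 1); they miss things now and then, are a little off and sometimes report something else, mostly with a low value. They report only what shows in the picture. A call takes as long as a camera call.
- r.silhouettes(camera, thing): "region" (400x640 bool, what is visible of it) and "extent" ([left, top, right, bottom] in pixels, round what is visible of it).
The state is a dict: "clock": time; "joint_pos": joint angles; "qd": joint speeds; "effort": joint torques, N m; "eef_pos": TCP position; "orientation": TCP orientation; "contact_force": force on the tool from outside, world axes, zero at the start; "ft_torque": the same for the moment, N m; "opening": finger opening in m.
Only numpy, scipy, OpenCV 4.12 (cv2) and the standard library are available. Lean on these libraries where they do the work, as an engineer would, in place of code of your own. Each camera call takes 0.05 s, during which the arm holds its last target. There are 200 camera calls.

## Working session

There is one attempt and no reset: what is moved stays moved. The work goes in short steps, Python scripts to look and compute and a shell command to move; the robot and the scene stay as the last step left them, time stands still between calls to the robot, and variables do not carry over. Pictures are saved under pics/ and viewed, about 8 in all and at most 12, crops included, and the job is handed in when it is done.

```bash
mkdir -p pics
python3 - <<'E'
from bench import r
import cv2,numpy as np
s=r.state();print(s['clock'],s['eef_pos'],s['orientation'],s['opening'])
for c in('top','side'):
    d=r.read_camera(c);cv2.imwrite(f'pics/{c}0.png',d['image'][:,:,::-1])
    print(c,np.round(d['intrinsics'],1).tolist(),d['D'],np.round(d['extrinsics'],4).tolist())
    for t in('red_stand','red_leg','blue_leg','jar'):
        for o in r.silhouettes(c,t)[:3]:
            m=o['region'];ys,xs=np.nonzero(m);print(c,t,round(o['conf'],2),o['extent'],xs.mean().round(1),ys.mean().round(1),len(xs), d['image'][m].mean(0).round())
E
```

```text
0.0 [0.2333414  0.57921745 0.20601221] [[-9.27626629e-01  3.73508295e-01 -6.25058302e-04]
 [ 3.73508815e-01  9.27625083e-01 -1.69456175e-03]
 [-5.31131121e-05 -1.80538539e-03 -9.99998369e-01]] 0.085107145093909
top [[520.1, 0.0, 330.5], [0.0, 520.1, 199.2], [0.0, 0.0, 1.0]] [0.05297387 0.         0.         0.         0.        ] [[0.021, 0.9941, -0.1064, 0.561], [-0.9998, 0.0211, 0.0001, -0.0079], [0.0023, 0.1064, 0.9943, 1.1133], [0.0, 0.0, 0.0, 1.0]]
top red_stand 0.96 [383.4, 201.9, 456.7, 305.3] 418.9 252.9 7443 [179. 140. 101.]
top red_leg 0.89 [418.3, 222.5, 427.7, 288.4] 422.3 253.4 559 [154.  52.  40.]
top blue_leg 0.89 [215.4, 221.6, 240.0, 284.0] 227.6 254.0 498 [ 64.  83. 114.]
top jar 0.94 [284.3, 141.9, 302.1, 166.9] 290.3 155.4 390 [181. 174. 164.]
top jar 0.54 [217.4, 218.0, 238.9, 283.2] 227.3 251.3 632 [ 74.  87. 111.]
side [[373.2, 0.0, 319.6], [0.0, 373.2, 200.4], [0.0, 0.0, 1.0]] [-0.06747229  0.          0.          0.          0.        ] [[0.9982, 0.0231, -0.0548, 0.614], [-0.0569, 0.6391, -0.767, -0.5185], [0.0173, 0.7688, 0.6393, 0.4801], [0.0, 0.0, 0.0, 1.0]]
side red_stand 0.92 [182.0, 266.5, 366.1, 363.0] 272.5 313.7 14034 [152. 119.  89.]
side red_leg 0.82 [225.0, 282.8, 320.1, 303.5] 264.9 290.1 1228 [135.  52.  41.]
side blue_leg 0.64 [250.9, 132.8, 302.4, 150.9] 273.0 142.4 424 [57. 67. 86.]
side jar 0.95 [363.1, 161.7, 385.0, 198.6] 376.4 179.6 719 [122. 116.  99.]
```

View pics/top0.png

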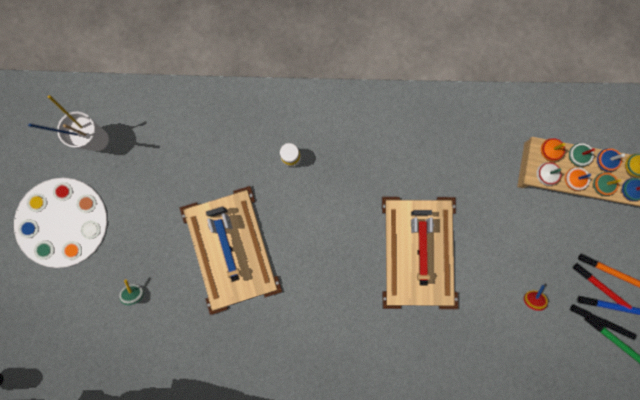

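View pics/side0.png

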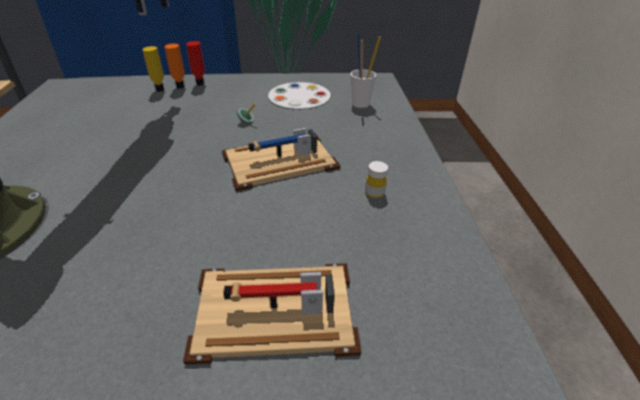

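The top view shows the red stand centred near (420,253) px and almost aligned with world x. Its stop is at the top, so +x, and the pin is near (424,278). The side view agrees: pin near (236,292), with the jar well away by the blue stand. Next I'll fit the stand pose.

```bash
cat > h.py <<'E'
from bench import r
import cv2,numpy as np
def proj(d,P):
    E=np.array(d['extrinsics']);c=(np.atleast_2d(P)-E[:3,3])@E[:3,:3]
    return cv2.projectPoints(c*[1,-1,-1],np.zeros(3),np.zeros(3),np.array(d['intrinsics']),np.array(d['D']))[0][:,0]
def ray(d,uv,z):
    E=np.array(d['extrinsics']);p=cv2.undistortPoints(np.float64([[uv]]),np.array(d['intrinsics']),np.array(d['D']))[0,0]
    v=E[:3,:3]@[p[0],-p[1],-1];return E[:3,3]+v*(z-E[2,3])/v[2]
def toW(p,P):
    x,y,a=p;P=np.atleast_2d(P)/1000;c,s=np.cos(a),np.sin(a)
    return np.c_[x+c*P[:,0]-s*P[:,1],y+s*P[:,0]+c*P[:,1],P[:,2]]
E
python3 - <<'E'
from h import *
from scipy.optimize import minimize
D={c:r.read_camera(c) for c in('top','side')};S={}
for c in D:
    for t in('red_stand','red_leg'): S[c,t]=r.silhouettes(c,t)[0]['region']
def box(x0,x1,y,z0,z1): return [[x,s*y,z] for x in(x0,x1) for s in(-1,1) for z in(z0,z1)]
def hull(c,pts,p):
    m=np.zeros((400,640),np.uint8);q=proj(D[c],toW(p,pts));cv2.fillConvexPoly(m,np.int32(np.round(cv2.convexHull(q.astype(np.float32))*16)),1,shift=4);return m>0
B=box(-110,110,70,0,14);
def cost(p,cs=('top','side')):
    e=0
    for c in cs:
        m=hull(c,B,p);s=S[c,'red_stand'];e+=1-(m&s).sum()/(m|s).sum()
    return e
x0=np.array([.46,-.18,0]);x0[:2]=ray(D['top'],(419.5,253),.01)[:2]
for cs in(('top',),('side',),('top','side')):
    f=minimize(cost,x0,args=(cs,),method='Nelder-Mead',options=dict(initial_simplex=[x0,x0+[.01,0,0],x0+[0,.01,0],x0+[0,0,.06]]))
    print(cs,f.x.round(4),round(f.fun,3))
p=f.x
pin=toW(p,[-50,0,50])[0];print('pin',pin,'pivot',toW(p,[55,0,50]))
# leg red axis from top
for c,t in S:
    if t=='red_leg':
        ys,xs=np.nonzero(S[c,t]);l=cv2.fitLine(np.float32(np.c_[xs,ys]),cv2.DIST_L2,0,.01,.01).ravel();print(c,l, [ray(D[c],(xs[ys>=ys.max()-2].mean(),ys.max()),.056)], ray(D[c],(xs.mean(),ys.mean()),.056))
W=[]
for c in D:
    im=D[c]['image'][:,:,::-1].copy();k=4
    u=proj(D[c],toW(p,[[-110,-70,14],[-110,70,14],[110,70,14],[110,-70,14]]))
    im=cv2.resize(im,None,fx=k,fy=k)
    cv2.polylines(im,[np.int32(u*k+k/2)],1,(0,255,0),1)
    for P,col in(([-50,12,50],(255,0,0)),([-50,-12,50],(255,0,0)),([-67,0,50],(255,255,0)),([55,0,64],(0,255,255))):
        cv2.circle(im,tuple(int(a) for a in proj(D[c],toW(p,P))[0]*k+k/2),3,col,-1)
    a=u.mean(0)*k; x=int(a[0])-240 if c=='top' else int(a[0])-400;y=int(a[1])-260
    cv2.imwrite(f'pics/fit_{c}.png',im[max(y,0):y+520,x:x+(480 if c=='top' else 800)])
E
```

```text
('top',) [ 0.5696 -0.1977  0.0044] 0.071
('side',) [ 0.5721 -0.1957  0.0181] 0.074
('top', 'side') [ 0.5715 -0.1965  0.0135] 0.15
pin [ 0.52153728 -0.19718937  0.05      ] pivot [[ 0.62652765 -0.1957678   0.05      ]]
top [1.5015590e-02 9.9988729e-01 4.2238199e+02 2.5305586e+02] [array([ 0.50517794, -0.19650105,  0.056     ])] [ 0.56875515 -0.19572967  0.056     ]
side [ 9.9841428e-01 -5.6293402e-02  2.6487347e+02  2.8995892e+02] [array([ 0.52294471, -0.21681723,  0.056     ])] [ 0.56379144 -0.20013161  0.056     ]
```

View pics/fit_top.png

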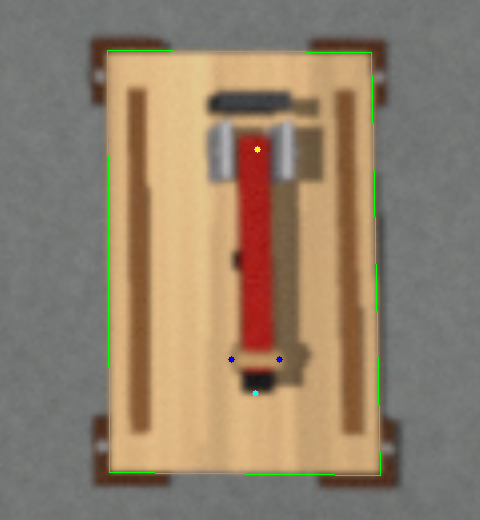

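View pics/fit_side.png

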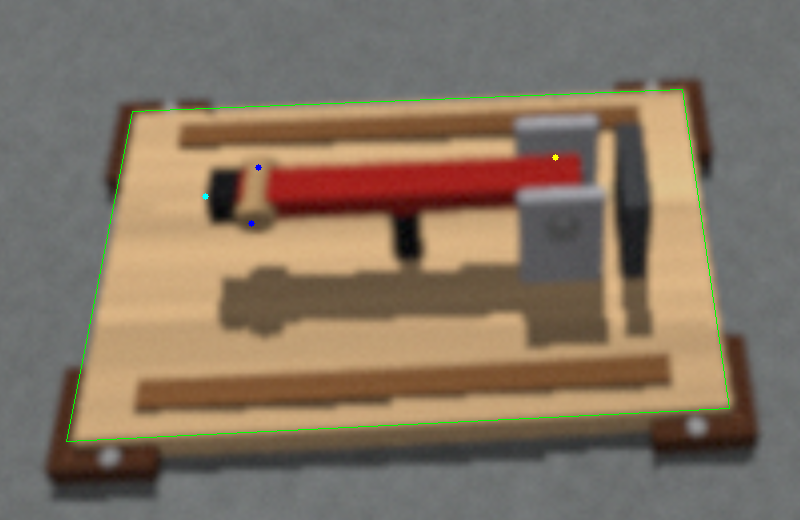

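Run:
```python
from h import *
s=r.state();R=np.array(s['orientation']);p=np.array(s['eef_pos'])
for t in([.45,.35,.206],[.5215,-.197,.206],[.5215,-.197,.1]): print((R.T@(np.array(t)-p)*1000).round(1))
a=.0135;Rt=np.array([[-np.cos(a),-np.sin(a),0],[-np.sin(a),np.cos(a),0],[0,0,-1]]).T
Rt=np.c_[[-np.cos(a),-np.sin(a),0],[-np.sin(a),np.cos(a),0],[0,0,-1]]
print(np.degrees(cv2.Rodrigues(R.T@Rt)[0].ravel()))
```

```text
[-286.7 -132.2    0.9]
[-557.3 -612.9    0.9]
[-557.3 -612.9  106.9]
[-1.40281551e-03 -6.90907002e-04 -2.27085950e+01]
```

The projected model overlays both pictures well: pin, leg tip, cheeks and board edges agree within about 2 mm. I'll move above the pin, with a waypoint to stay in reach.

```bash
python3 -m pendant '-287 -132 0 0 0 -6;-287 -132 0 0 0 -12;-287 -132 0 0 0 -18;-287 -132 0 0 0 -22.7;-287 -132 0 0 0 -22.7;-287 -132 0 0 0 -22.7;-287 -132 0 0 0 -22.7;-287 -132 0 0 0 -22.7;-307 -168 0 0 0 -22.7;-327 -203 0 0 0 -22.7;-347 -239 0 0 0 -22.7;-367 -275 0 0 0 -22.7' 45 40
python3 - <<'E'
from h import *
s=r.state();R=np.array(s['orientation']);p=np.array(s['eef_pos'])
print(R.round(3).tolist(),s['joint_pos'])
for t in([.5215,-.197,.206],[.5215,-.197,.12]): print((R.T@(np.array(t)-p)*1000).round(1))
E
```

```text
clock: 1.8
eef_pos: [0.4712, 0.1857, 0.207]
orientation: [[-1.0, -0.014, 0.0], [-0.014, 1.0, 0.0], [-0.0, 0.0, -1.0]]
contact_force: [0.5, -2.1, 0.8]
opening: 0.0383
[[-1.0, -0.014, 0.0], [-0.014, 1.0, 0.0], [-0.0, 0.0, -1.0]] [-0.22183001  0.32690358 -0.27592288  1.80597002  0.10275844  1.02231199
  1.04680639]
[ -45.1 -383.4    0.9]
[ -45.1 -383.4   86.9]
```

```bash
python3 -m pendant '-4 -38 0 0 0 0;-9 -76 0 0 0 0;-14 -115 0 0 0 0;-18 -154 0 0 0 0;-23 -193 0 0 0 0;-27 -232 0 0 0 0;-32 -270 12 0 0 0;-36 -308 30 0 0 0;-41 -345 50 0 0 0;-45 -375 70 0 0 0;-45 -383 85 0 0 0;-45 -383 85 0 0 0'
python3 - <<'E'
from h import *
for c in('top','side'):
    d=r.read_camera(c);s=r.state();R=np.array(s['orientation']);p=np.array(s['eef_pos'])
    im=d['image'][:,:,::-1]
    k=4;im=cv2.resize(im,None,fx=k,fy=k,interpolation=cv2.INTER_CUBIC)
    u=proj(d,p)[0]*k;cv2.circle(im,(int(u[0]),int(u[1])),3,(0,255,0),-1)
    x,y=int(u[0])-350,int(u[1])-250;cv2.imwrite(f'pics/ab_{c}.png',im[max(y,0):y+550,max(x,0):x+700])
print(p,R.round(3).tolist(),(R.T@(np.array([.5215,-.197,.031])-p)*1000).round(1))
E
```

```text
clock: 2.8
eef_pos: [0.5189, -0.198, 0.1187]
orientation: [[-1.0, -0.008, -0.005], [-0.008, 1.0, 0.0], [0.005, 0.0, -1.0]]
contact_force: [-0.2, 0.1, 0.5]
opening: 0.0383
[ 0.52110291 -0.19402035  0.12178233] [[-1.0, -0.013, -0.001], [-0.013, 1.0, 0.001], [0.001, 0.001, -1.0]] [-0.4 -3.1 90.8]
```

View pics/ab_side.png

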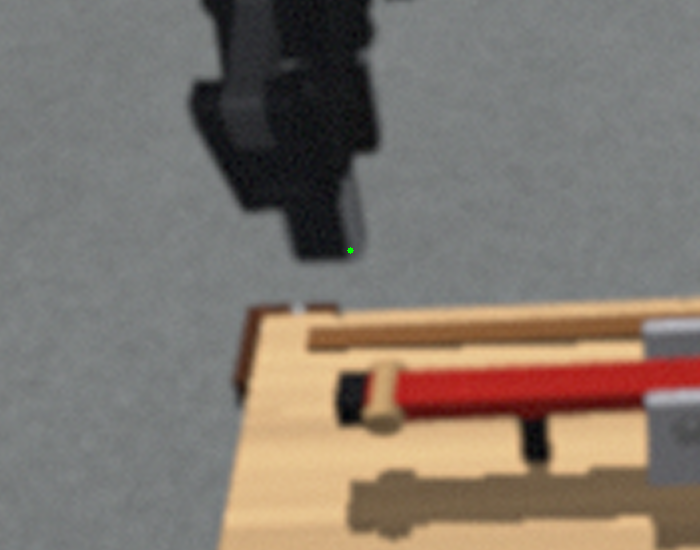

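```bash
python3 -m pendant '0 0 0 0 0 0;0 0 10 0 0 0;0 0 20 0 0 0;0 0 30 0 0 0;0 0 40 0 0 0;0 0 40 0 0 0;0 0 40 0 0 0'
python3 - <<'E'
from h import *
d=r.read_camera('side');s=r.state();print(s['eef_pos'],s['contact_force'])
k=5;im=cv2.resize(d['image'][:,:,::-1],None,fx=k,fy=k,interpolation=cv2.INTER_CUBIC)
u=proj(d,s['eef_pos'])[0]*k;cv2.circle(im,(int(u[0]),int(u[1])),3,(0,255,0),-1)
x,y=int(u[0])-350,int(u[1])-250;cv2.imwrite('pics/mid.png',im[y:y+550,x:x+700])
E
```

```text
clock: 3.48
eef_pos: [0.5207, -0.1944, 0.0809]
orientation: [[-1.0, -0.014, -0.002], [-0.014, 1.0, 0.001], [0.002, 0.001, -1.0]]
contact_force: [-0.1, -0.1, 0.5]
opening: 0.0387
[ 0.52118028 -0.19464578  0.0815646 ] [ 0.17353706 -0.43791372 -1.04164487]
```

View pics/mid.png

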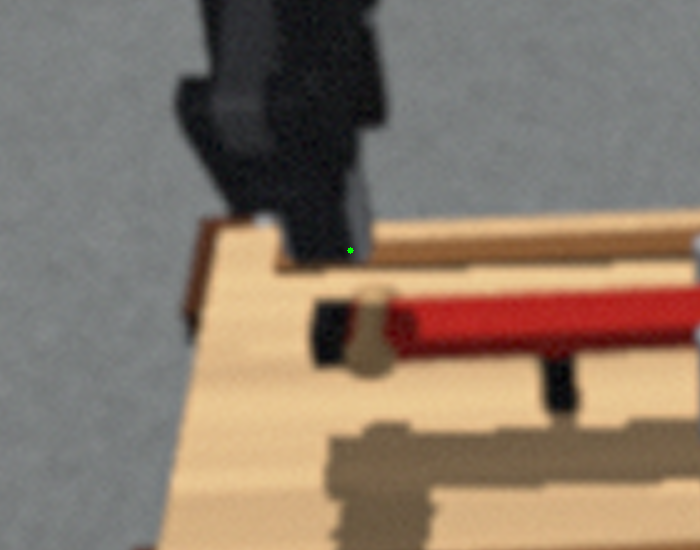

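Run:
```python
from h import *
d=r.read_camera('side');s=r.state();p=np.array(s['eef_pos'])
o=proj(d,p)[0]*5-[350,250]
for n,q in dict(near=p+[0,-.02,0],far=p+[0,.02,0],pin=[.5215,-.197,.05],pinN=[.5215,-.209,.05],pinF=[.5215,-.185,.05],under=[p[0],p[1],.05]).items(): print(n,(proj(d,np.array(q))[0]*5-o).round())
a=proj(d,p+[.01,0,0])[0]*5-o;print(a)
```

```text
near [341. 311.]
far [359. 193.]
pin [365. 329.]
pinN [360. 365.]
pinF [370. 294.]
under [366. 323.]
[387.36212643 248.96691617]
```

Run:
```python
from h import *
s=r.state();p=np.array(s['eef_pos']);R=np.array(s['orientation']);out=[]
for c in('top','side'):
    d=r.read_camera(c);k=5
    im=cv2.resize(d['image'][:,:,::-1],None,fx=k,fy=k,interpolation=cv2.INTER_CUBIC)
    im=np.uint8(255*(im/255.)**.45)
    w=.0193;b=.0335
    for q,col in(([-.011,-w,-.006],(0,255,0)),([.011,-w,-.006],(0,255,0)),([-.011,w,-.006],(255,0,0)),([.011,w,-.006],(255,0,0)),([-.011,-b,-.006],(0,255,255)),([.011,-b,-.006],(0,255,255)),([-.011,b,-.006],(255,255,0)),([.011,b,-.006],(255,255,0)),([0,0,0],(255,0,255))):
        u=proj(d,p+R@q)[0]*k;cv2.circle(im,(int(u[0]),int(u[1])),3,col,-1)
    u=proj(d,p)[0]*k;x,y=int(u[0])-200,int(u[1])-300;out.append(im[max(0,y):y+560,x:x+400][:560])
h=min(o.shape[0] for o in out);cv2.imwrite('pics/both.png',np.hstack([o[:h] for o in out]))
```

```text
(no output)
```

View pics/both.png

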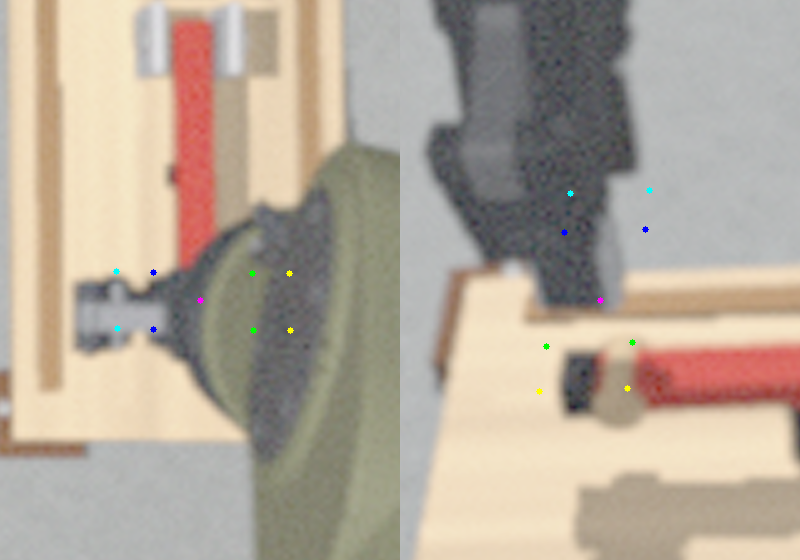

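The finger tips appear about 10 mm off from their projection. Shutting the jaws here, still clear above the pin, puts both tips at the TCP and will settle it.

```bash
python3 -m pendant '0 0 0 0 0 0;0 0 0 0 0 0;0 0 0 0 0 0;0 0 0 0 0 0;0 0 0 0 0 0;0 0 0 0 0 0;0 0 0 0 0 0;0 0 0 0 0 0' 0
python3 - <<'E'
from h import *
s=r.state();p=np.array(s['eef_pos']);R=np.array(s['orientation']);out=[]
for c in('top','side'):
    d=r.read_camera(c);k=5
    im=cv2.resize(d['image'][:,:,::-1],None,fx=k,fy=k,interpolation=cv2.INTER_CUBIC)
    im=np.uint8(255*(im/255.)**.45)
    for q,col in(([-.011,0,0],(0,255,0)),([.011,0,0],(0,255,0)),([0,-.0145,0],(0,255,255)),([0,.0145,0],(255,255,0)),([0,0,0],(255,0,255))):
        u=proj(d,p+R@q)[0]*k;cv2.circle(im,(int(u[0]),int(u[1])),3,col,-1)
    u=proj(d,p)[0]*k;x,y=int(u[0])-200,int(u[1])-300;out.append(im[max(0,y):y+560,x:x+400][:560])
h=min(o.shape[0] for o in out);cv2.imwrite('pics/both2.png',np.hstack([o[:h] for o in out]))
E
```

```text
clock: 4.35
eef_pos: [0.5213, -0.1948, 0.0819]
orientation: [[-1.0, -0.013, -0.0], [-0.013, 1.0, -0.0], [0.0, -0.0, -1.0]]
contact_force: [0.6, 0.9, 0.1]
opening: 0.0001
```

View pics/both2.png

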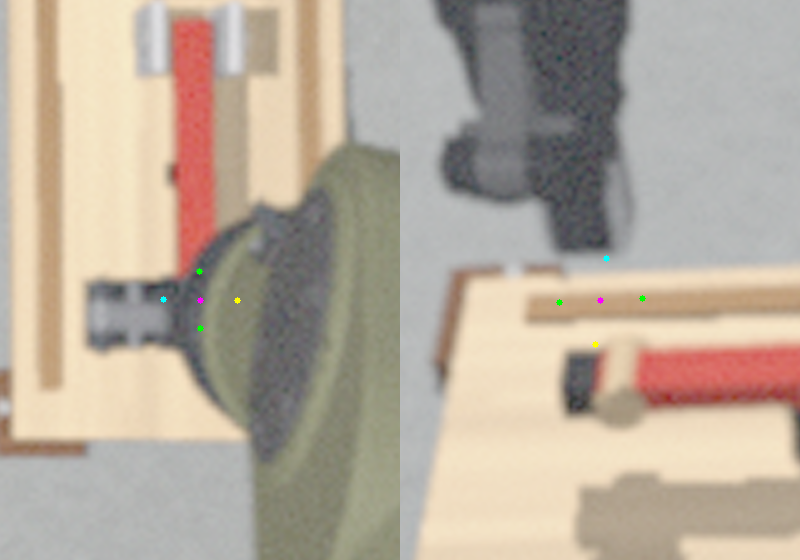

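Shut, the tips appear about 50 px (around 16 mm) toward +y, or else higher, than the reported TCP. I'll test it by touch. Fully open, both cases clear the pin; a soft close then gives the offset through the opening and the y force.

```bash
python3 -m pendant '0 0 0 0 0 0;0 0 0 0 0 0;0 0 0 0 0 0;0 0 0 0 0 0;0 0 0 0 0 0;0 0 0 0 0 0;0 0 0 0 0 0;0 0 0 0 0 0' 100 20; python3 -m pendant '0 0 8 0 0 0;0 0 16 0 0 0;0 0 24 0 0 0;0 0 32 0 0 0;0 0 40 0 0 0;0 0 50 0 0 0;0 0 50 0 0 0;0 0 50 0 0 0'
python3 - <<'E'
from h import *
s=r.state();p=np.array(s['eef_pos']);R=np.array(s['orientation']);print(s['contact_force'])
d=r.read_camera('side');k=6
im=cv2.resize(d['image'][:,:,::-1],None,fx=k,fy=k,interpolation=cv2.INTER_CUBIC)
im=np.uint8(255*(im/255.)**.45)
w=.0425
for q,col in(([-.011,-w,-.013],(0,255,0)),([.011,-w,-.013],(0,255,0)),([-.011,w,-.013],(255,0,0)),([.011,w,-.013],(255,0,0)),([0,0,0],(255,0,255))):
    u=proj(d,p+R@q)[0]*k;cv2.circle(im,(int(u[0]),int(u[1])),3,col,-1)
u=proj(d,p)[0]*k;x,y=int(u[0])-300,int(u[1])-400;cv2.imwrite('pics/low.png',im[max(0,y):y+590,x:x+700])
E
```

```text
clock: 5.12
eef_pos: [0.5213, -0.1948, 0.0819]
orientation: [[-1.0, -0.013, -0.0], [-0.013, 1.0, -0.0], [0.0, -0.0, -1.0]]
contact_force: [-0.0, 0.4, -0.1]
opening: 0.0853
clock: 5.78
eef_pos: [0.5208, -0.1946, 0.031]
orientation: [[-1.0, -0.013, -0.002], [-0.013, 1.0, 0.001], [0.002, 0.001, -1.0]]
contact_force: [0.1, -0.6, 0.8]
opening: 0.0854
[ 0.09465132 -0.58937794  0.83485707]
```

View pics/low.png

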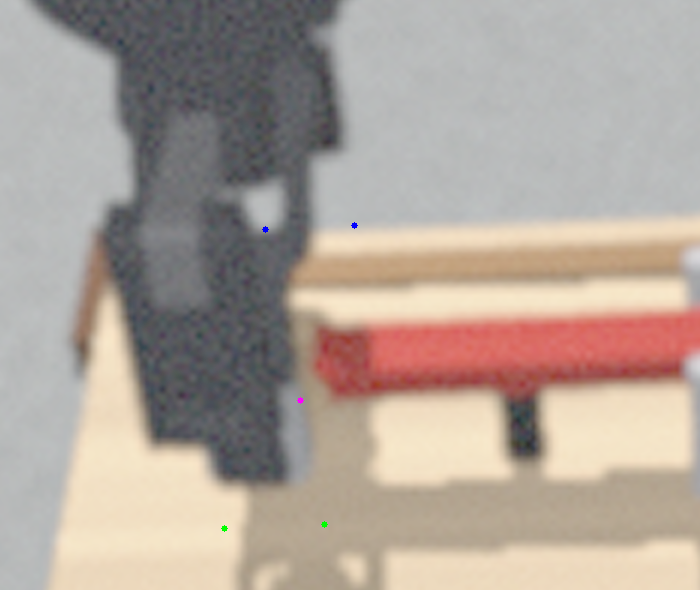

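```bash
python3 -m pendant '0 0 0 0 0 0;0 0 0 0 0 0;0 0 0 0 0 0;0 0 0 0 0 0' 45 20;python3 -m pendant '0 0 0 0 0 0;0 0 0 0 0 0;0 0 0 0 0 0;0 0 0 0 0 0' 0 20
```

```text
clock: 6.17
eef_pos: [0.5215, -0.1949, 0.0322]
orientation: [[-1.0, -0.013, 0.001], [-0.013, 1.0, -0.0], [-0.001, -0.0, -1.0]]
contact_force: [0.2, 0.0, -1.1]
opening: 0.0395
clock: 6.5
eef_pos: [0.522, -0.1954, 0.0326]
orientation: [[-1.0, -0.013, 0.002], [-0.013, 1.0, -0.001], [-0.002, -0.001, -1.0]]
contact_force: [-0.2, -2.3, 6.0]
opening: -0.0
```

The jaws shut on nothing with +6 N in z, so the real tips are higher than reported (about 22 mm, as the picture suggested) and slid onto the pin top. That rules out a y shift. I'll open and go lower in steps, watching the force.

```bash
python3 -m pendant '0 0 -6 0 0 0;0 0 -6 0 0 0;0 0 -6 0 0 0;0 0 -6 0 0 0;0 0 -6 0 0 0;0 0 -6 0 0 0' 55 20; python3 -m pendant '0 0 6 0 0 0;0 0 12 0 0 0;0 0 18 0 0 0;0 0 18 0 0 0;0 0 18 0 0 0'
python3 - <<'E'
from h import *
d=r.read_camera('side');s=r.state();print(s['contact_force'])
for o in r.silhouettes('side','red_leg')[:2]: print(o['conf'],o['extent'])
E
```

```text
clock: 7.0
eef_pos: [0.5211, -0.1947, 0.0377]
orientation: [[-1.0, -0.013, -0.001], [-0.013, 1.0, 0.0], [0.001, 0.0, -1.0]]
contact_force: [0.5, 0.4, -0.3]
opening: 0.047
clock: 7.42
eef_pos: [0.5208, -0.1946, 0.0191]
orientation: [[-1.0, -0.013, -0.001], [-0.013, 1.0, 0.001], [0.001, 0.001, -1.0]]
contact_force: [-0.4, 0.1, 0.0]
opening: 0.0468
[0.32730088 0.3943329  0.53532065]
0.92 [242.5, 285.9, 317.6, 300.7]
```

```bash
python3 -m pendant '0 0 4 0 0 0;0 0 6 0 0 0;0 0 6 0 0 0;0 0 6 0 0 0' 35 20;python3 -m pendant '0 0 0 0 0 0;0 0 0 0 0 0;0 0 0 0 0 0;0 0 0 0 0 0' 0 20
```

```text
clock: 7.85
eef_pos: [0.5214, -0.1955, 0.0139]
orientation: [[-1.0, -0.013, 0.0], [-0.013, 1.0, -0.001], [-0.0, -0.001, -1.0]]
contact_force: [0.4, -3.2, -0.7]
opening: 0.0297
clock: 8.18
eef_pos: [0.5215, -0.1984, 0.0143]
orientation: [[-1.0, -0.011, 0.001], [-0.011, 1.0, -0.004], [-0.001, -0.004, -1.0]]
contact_force: [-0.5, -10.0, -0.8]
opening: 0.0234
```

The grip is at 23.4 mm, so the pin is held. The −10 N in y shows the tool is about 4 mm off to +y, so I'll centre, grip firmly and lift to 30° along the arc.

```bash
python3 -m pendant '0 -2 0 0 0 0;0 -4 0 0 0 0;0 -4 0 0 0 0;0 -4 0 0 0 0' 0 50; python3 -m pendant '-0.4 0 -9.2 0 0 0;-1.6 0 -18.2 0 0 0;-3.6 0 -27.2 0 0 0;-6.3 0 -35.9 0 0 0;-9.8 0 -44.4 0 0 0;-14.1 0 -52.5 0 0 0;-14.1 0 -52.5 0 0 0;-14.1 0 -52.5 0 0 0'
python3 - <<'E'
from h import *
d=r.read_camera('side');s=r.state();p=np.array(s['eef_pos']);print(p,s['contact_force'],s['opening'])
k=5;im=cv2.resize(d['image'][:,:,::-1],None,fx=k,fy=k,interpolation=cv2.INTER_CUBIC);im=np.uint8(255*(im/255.)**.5)
u=proj(d,p)[0]*k;x,y=int(u[0])-250,int(u[1])-300;cv2.imwrite('pics/lift.png',im[max(0,y):y+590,x:x+790])
E
```

```text
clock: 8.52
eef_pos: [0.5215, -0.1985, 0.0141]
orientation: [[-1.0, -0.014, 0.0], [-0.014, 1.0, 0.0], [-0.0, 0.0, -1.0]]
contact_force: [-0.5, -0.8, 3.3]
opening: 0.0225
clock: 9.18
eef_pos: [0.5356, -0.1983, 0.0667]
orientation: [[-1.0, -0.014, 0.0], [-0.014, 1.0, 0.0], [-0.0, 0.0, -1.0]]
contact_force: [3.4, 0.0, -4.5]
opening: 0.0223
[ 0.53543311 -0.19827593  0.06632789] [ 3.79516768  0.22978637 -4.66467413] 0.022766340602042634
```

View pics/lift.png

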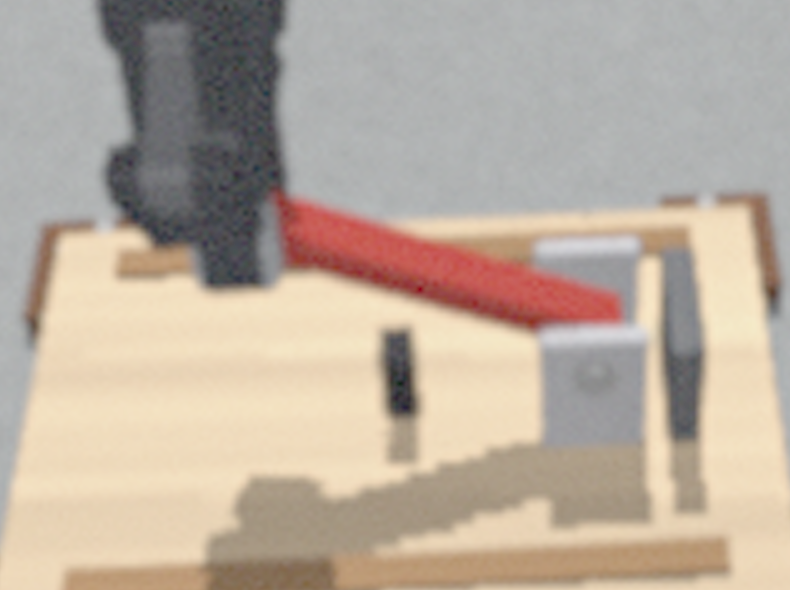

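The leg is lifted to about 30° and held in the pads, with low forces. Continuing along the arc to just past upright.

```bash
python3 -m pendant '-7.1 0 -10.7 0 0 0;-15.4 0 -20.4 0 0 0;-24.8 0 -29.1 0 0 0;-35.3 0 -36.5 0 0 0;-46.5 0 -42.7 0 0 0;-58.5 0 -47.4 0 0 0;-70.9 0 -50.6 0 0 0;-83.6 0 -52.2 0 0 0;-96.4 0 -52.4 0 0 0;-96.4 0 -52.4 0 0 0;-96.4 0 -52.4 0 0 0'
```

```text
clock: 10.15
eef_pos: [0.6312, -0.1968, 0.1189]
orientation: [[-1.0, -0.014, -0.002], [-0.014, 1.0, 0.001], [0.002, 0.001, -1.0]]
contact_force: [-2.0, 2.3, 6.4]
opening: 0.0217
```

```bash
python3 -m pendant '-4.5 0 0.4 0 0 0;-9.1 0 0.9 0 0 0;-13.5 0 1.7 0 0 0;-18.1 0 2.6 0 0 0;-22 0 3.6 0 0 0;-25.2 0 4.5 0 0 0;-25.2 0 4.5 0 0 0;-25.2 0 4.5 0 0 0'; python3 -m pendant '0 0 0 0 0 0;0 0 0 0 0 0;0 0 0 0 0 0;0 0 0 0 0 0;0 0 0 0 0 0;0 0 0 0 0 0' 70
python3 - <<'E'
from h import *
for c in('side','top'):
    r.read_camera(c)
    for o in r.silhouettes(c,'red_leg')[:2]: print(c,o['conf'],o['extent'])
E
```

```text
clock: 10.82
eef_pos: [0.6572, -0.1964, 0.1154]
orientation: [[-1.0, -0.013, 0.001], [-0.013, 1.0, 0.0], [-0.001, 0.0, -1.0]]
contact_force: [0.6, 2.4, 8.4]
opening: 0.0216
clock: 11.32
eef_pos: [0.6568, -0.1971, 0.114]
orientation: [[-1.0, -0.013, -0.001], [-0.013, 1.0, 0.0], [0.001, 0.0, -1.0]]
contact_force: [-0.3, 0.2, -0.5]
opening: 0.0598
side 0.71 [307.3, 248.9, 333.1, 292.8]
top 0.3 [218.1, 219.6, 237.0, 281.3]
```

Released, with no load on the tool. Retreating straight up, then a check.

```bash
python3 -m pendant '0 0 -12 0 0 0;0 0 -28 0 0 0;0 0 -48 0 0 0;0 0 -70 0 0 0;0 0 -95 0 0 0;0 0 -115 0 0 0;0 0 -115 0 0 0;0 0 -115 0 0 0;0 0 -115 0 0 0;0 0 -115 0 0 0'
python3 - <<'E'
from h import *
d=r.read_camera('side');s=r.state();print(s['contact_force'])
p=(.5715,-.1965,.0135)
for t in('red_leg','blue_leg','jar'):
    for o in r.silhouettes('side',t)[:1]: print(t,o['conf'],o['extent'])
for a in(1.57,1.74,1.92): print(a,[(proj(d,toW(p,[55-q*np.cos(a),0,50+q*np.sin(a)]))[0]).round(1).tolist() for q in(105,122)])
im=cv2.resize(d['image'][80:400,150:450,::-1],None,fx=1.8,fy=1.8,interpolation=cv2.INTER_CUBIC);cv2.imwrite('pics/end.png',im)
E
```

```text
clock: 12.35
eef_pos: [0.6564, -0.1968, 0.2284]
orientation: [[-1.0, -0.013, -0.002], [-0.013, 1.0, 0.0], [0.002, 0.0, -1.0]]
contact_force: [-0.3, -0.3, -0.4]
opening: 0.0597
[-0.21957961 -0.13980137 -0.9942406 ]
red_leg 0.89 [306.8, 224.1, 350.9, 294.5]
blue_leg 0.91 [249.1, 132.0, 304.0, 150.0]
jar 0.65 [366.7, 162.1, 387.6, 197.3]
1.57 [[310.1, 235.8], [310.1, 225.8]]
1.74 [[324.6, 236.1], [327.3, 226.2]]
1.92 [[339.1, 238.3], [344.6, 228.9]]
```

View pics/end.png

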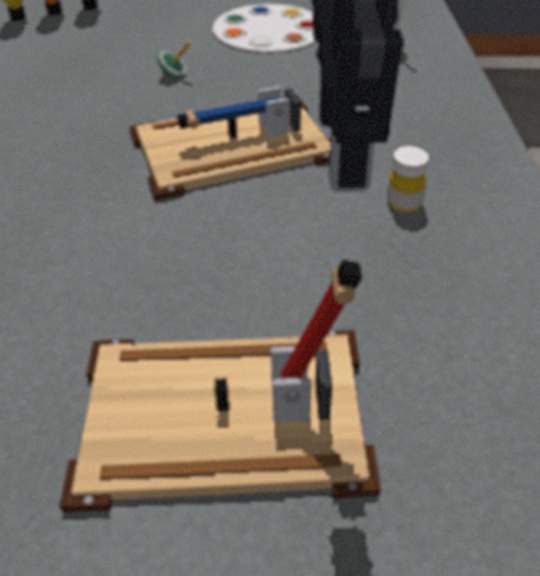

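The red leg leans past upright on its stop: the pin is at about (341,240) px against (339,238) predicted for 1.92 rad. The blue leg is flat, the jar is upright and the gripper is clear.

```bash
python3 -c "
from bench import r
print(r.finish_job())"
```

```text
the job is handed in; nothing more can be done
None
```

The red leg is swung over and leaning on its stop, and I handed the job in at about 12.4 s of the 34 s allowed. I pinched the finger pin, carried it along its arc to about 1.87 rad, let go and backed straight up.

**Last checks:**
- **Red leg:** in the final side picture its pin sits at about (341,240) px, against (339,238) predicted for the 1.92 rad stop. I took only one picture after backing away, so "at rest" was not confirmed by a second.
- **Blue leg and jar:** the blue leg is still folded and the jar is upright, with the robot nowhere near them.
- **Robot:** the gripper is clear of everything, and the force reading is about 1 N or less, which is noise.

**What disagreed:**
- **Tip height:** the fingertips looked about 20 mm higher than the reported TCP, and the first close missed above the pin with about 6 N of contact. I went 18 mm lower and the pin was held, at 23 mm opening. I did not find the cause of the height difference.
- **Sideways offset:** the grip was also about 4 mm off to the side, which showed as 10 N, and I centred it before lifting.

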